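# Crack check on a gearbox cover

### The job

Take the aluminium cover plate off its wooden block and lean it, spots facing up, on the blue rest: one short end down on the base against the little stop, its back on the round bar. Let go of it, then take the orange crack probe out of its stand and hold its sprung brass tip on the red spot, square to the plate and gently, so that the tip is pressed about half way in. Finish while still holding the probe there; leave the other parts on the bench where they are.

Things in the scene. Friction and masses are not known exactly. Their poses are not given: they have to be found in the camera images.
- plate: Gearbox cover plate, bare aluminium, loose, 0.16 to 0.32 kg: flat slab 150 mm (its x) by 56 (y) by 10 (z). Origin: centre of its underside, z out of its upper face, which carries one red spot, two blue ones (already checked) and dark bolt marks. It starts flat on the wooden block; grip it across its 56 mm width at the middle.
- red_spot (a point): Centre of the red spot (16 mm across) on the plate's upper face, at plate x +22, y +6, z +10 mm; same axes as the plate.
- rest: Blue lean rest, fixed: base 136 mm (x) by 96 (y) by 10 high, origin: centre of its underside, z up, x from the stop towards the bar. A plate leaning properly, low end against the stop, either short end down, slopes up towards +x at 35 degrees; its underside centre is then at x +5, y 0, z +53 mm.
- rest_stop (a point): Foot of the rest's stop, middle of its inner face: rest x -62, z +10 mm. The stop is a dark strip 80 mm along y, standing 10 mm above the base.
- rest_bar (a point): Middle of the rest's round steel bar, on its axis: rest x +44, z +73 mm. The bar is 12 mm thick, 96 mm long along y, on two posts at y +-42 mm.
- block: Wooden block under the plate, fixed: 100 x 36 x 25 mm high (x, y, z), origin at the centre of its underside.
- stand: Yellow probe stand, fixed: 80 x 80 x 80 mm with a 21 mm hole in the middle of its top, 72 mm deep. Origin at the centre of its underside.
- probe: Crack probe, loose, 0.13 kg, upright in the stand, tip down. Origin: underside of its black collar (36 mm across, 6 thick) on the stand's top, 80 mm above the bench; z from tip to handle. Orange handle 24 x 24 mm (sides along x, y) from z +6 to +76. Below: steel stem 16 mm across to z -40, then sprung brass tip 6 mm across to z -62; lift 70 mm to clear the stand.
- tip_end (a point): End of the probe's brass tip: 62 mm below the probe's origin on its axis while the tip is fully out; axes as the probe.
- tip (a joint): How far the probe's tip is pressed in: 0 fully out, 0.012 m fully in. The spring takes 1.5 N to start and 0.5 N more per mm, 7.5 N at full travel.
- bearing: big bearing: steel ring 62 mm across, 18 mm high, lying flat; loose bystander, origin at the centre of its underside.
- bearing_small: small bearing: steel ring 48 mm across, 15 mm high, lying flat; loose bystander, origin at the centre of its underside.
- gear: dark steel gear 92 mm across, 28 mm high with hub, lying flat; loose bystander, origin at the centre of its underside.
- gear_small: dark steel gear 64 mm across, 32 mm high with hub, lying flat; loose bystander, origin at the centre of its underside.
- spray_can: spray can with yellow label, 60 mm across, 180 mm tall, standing; loose bystander, origin at the centre of its underside when upright.
- screwdriver: screwdriver with red handle, lying on the bench; loose bystander, origin at the centre of its underside.
Things that resemble listed ones, but are neither listed nor needed, are in the scene too. Of the things that look like the plate, the larger one is meant. Several things look just like the stand: the one meant starts farthest from the robot's base.

How it is judged (in metres and radians):
On the way:
1. the plate leans on the rest, red spot up, low end by the stop, back on the bar, let go (angle between plate's own z axis and vertical between 0.5 and 0.72 rad and x of plate in the frame of rest between -0.012 and 0.022 m and y of plate in the frame of rest between -0.025 and 0.025 m and z of plate in the frame of rest between 0.043 and 0.063 m and angle between the y axis of plate and the y axis of rest, either way round below 0.25 rad and contact force between plate and rest above 0.3 N and contact force between each of the fingers, the arm and plate below 0.1 N and linear speed of plate below 0.02 m/s), for 0.3 s.
At the end, for the whole second after the job is handed in: Plate leans on the rest untouched, slope 29-41 deg, within 17 mm along, 25 mm across, 10 mm in height and 14 deg of its place. Probe held in the fingers, clear of stand and rest, tip end within 8 mm of the red spot's centre, within 10 deg of square, 1-9 N, tip 2-10.5 mm in, all still (all of step 1 and distance between tip_end and red_spot below 0.008 m and angle between the z axis of probe and the z axis of plate, either way round below 0.175 rad and contact force between probe and plate between 1 and 9 N and value of joint tip between 0.002 and 0.0105 m and contact force between the fingers and probe above 2 N and contact force between probe and stand below 0.05 N and contact force between probe and rest below 0.05 N and linear speed of probe below 0.02 m/s); the arm keeps its last pose, push and grip.
It fails at once if the probe is pressed on the plate with more than 15 N (contact force between probe and plate above 15 N).
It fails at once if a bearing, gear, the spray can or the screwdriver is shifted by more than 30 mm (distance of any of bearing, bearing_small, gear, gear_small, spray_can, screwdriver from where it was at the start of the episode above 0.03 m).
It also fails if it takes over 56 s, if anything falls off the work surface, if the arm or the gripper's body presses on something with over 40 N, if the wrist force passes 120 N, or if a joint passes its speed limit or range.

### The arm

A 6-joint arm with a two-finger parallel gripper is mounted at the origin on the work surface. World frame = base frame: x ahead of the robot, y to its left, z up, the work surface at z = 0. Lengths are in mm, angles in rad, forces in N, time in s.
With the tool pointing down it reaches from about 275 to 750 mm from the base axis. Payload 10.2 kg.
Tool frame: the origin (TCP) lies between the finger pads; the fingertips stand 14 mm ahead of it and the grasp point (between the pads) lies 5 mm behind it (tip_reach is the distance from the TCP to the fingertips, in mm); z points along the fingers, y is the line along which they close (so a half turn about z gives the same grasp; the last joint's range is limited). The gripper opens to 85 mm and grips with 20 to 120 N. Pads are 22 mm wide; open, the fingers measure 114 mm over their backs; the gripper's body (76 mm by 85 mm) begins 54 mm behind the grasp point. The pads swing forward as they close: fully open they stand 13 mm farther back than shut.
Start: joints at [0.881, 0.313, 1.498, -0, 1.331, -0.223], TCP at [236.279, 468.832, 245.294] pointing down, gripper open.
Joint ranges: [-2.94, 2.94], [-0.97, 2.17], [0.19, 2.56], [-1.23, 4.37], [0.02, 3.11], [-2.88, 2.88]. Speed limits (rad/s): [2.39, 2.39, 3.01, 3.14, 3.14, 3.14].

### API

Orientations are given as a unit quaternion [w, x, y, z].
In Python, from rig import * gives the robot as it stands.
- The arm moves only by the tool arm_command, never from a script. Its argument "steps" is a list that holds one entry, the list of rows, each a list of 7 numbers: the opening, from 0 (shut) to 1 (fully open), then the shift along the tool's x, y, z each as a share of 0.05 m, from -1 to 1, then the turn, a rotation vector about the tool's x, y, z each as a share of 0.15 rad, from -1 to 1. A call has 1 to 8 rows; each row shifts and turns the commanded pose from where the row before left it, along the tool's axes as they then stand; what a row does not reach is not made up. A row lasts 1/8 s, in which the tool goes at most 62.5 mm and 10.7 degrees, less where a joint would pass 70% of its speed; a pose out of reach is approached as far as the arm can. A call with a number of a shift or a turn outside -1 to 1 is refused whole. A call with a gripper value outside its range is refused whole. The fingers move at their own pace and stop on an object; "squeeze" is the grip in N (left out, the last holds). Time passes only in rows, so rows that do not move let the fingers close. It gives the time, the measured TCP pose, the force, the opening and the grip force at its end, in the units of the state.
- sense(): the state, without advancing time (a new reading comes with each control period).
- capture(name): name is "scene" or "top" or "wrist"; returns the picture (420x560x3 uint8, red, green, blue); there is no depth.
- get_calibration(name): a dict with "intrinsics" (3x3 intrinsics, pixels), "rvec" (rotation vector, rad) and "tvec" (3), from world to camera coordinates, as OpenCV has them; the wrist camera has in their place "T_tool_cam" (4x4, takes a point from camera to tool coordinates, whose origin is the TCP and whose axes are the flange's). Camera axes: x right, y down, z forward; pixel columns grow to the right and rows downward; lengths in mm; the calibration is good to about 2 mm. A picture is of the moment at which its call begins: read the wrist's pose just before it. get_calibration takes no time and is no camera call.
- finish_job(): hands the job in; it is judged then, once.
The state is a dict: "time_s": time; "joints": joint angles; "dq": joint speeds; "tau": joint torques, N m; "eef_pos": TCP position; "ee_rot": TCP orientation; "force": force on the tool from outside, world axes, zero at the start; "wrist_torque": the same for the moment, N m; "grip_width": opening from 0.0 (shut) to 1.0 (fully open); "grip_force": force on a finger pad.
Only numpy, scipy, OpenCV 4.12 (cv2) and the standard library are available. Lean on these libraries where they do the work, as an engineer would, in place of code of your own. Each camera call takes 0.05 s, during which the arm holds its last target. There are 200 camera calls.

## Working session

There is one attempt and no reset: what is moved stays moved. The work goes in short steps, Python scripts to look and compute and a tool call to move; the robot and the scene stay as the last step left them, time stands still between calls to the robot, and variables do not carry over. Pictures are saved under pics/ and viewed, at most 10 in all, crops included, and the job is handed in when it is done.

Besides the shell and the picture viewer there is one more tool, called after "Emit:" as name([rows], argument=value, ...), one row to a line, values as JSON. arm_command: Moves the arm, as the interface text tells. Its arguments: {"type":"object","properties":{"steps":{"type":"array"},"squeeze":{"type":"number"}},"required":["steps"]}

```bash
mkdir -p pics; cat > h.py <<'E'
from rig import *
import numpy as np, cv2
from scipy.spatial.transform import Rotation as R
def save(n,im): cv2.imwrite('pics/'+n+'.png',cv2.cvtColor(im,cv2.COLOR_RGB2BGR))
def quat(q): return R.from_quat([q[1],q[2],q[3],q[0]])
def campose(name,st=None):
    c=get_calibration(name); K=np.array(c['intrinsics'])
    if name=='wrist':
        T=np.array(c['T_tool_cam']); Rt=quat(st['ee_rot']).as_matrix()
        return K, Rt@T[:3,:3], Rt@T[:3,3]+np.array(st['eef_pos'])
    Rm=cv2.Rodrigues(np.array(c['rvec'],float))[0]
    return K,Rm.T,-Rm.T@np.array(c['tvec'],float).ravel()
def ray(name,uv,z,st=None):
    K,Rc,o=campose(name,st); uv=np.atleast_2d(uv).astype(float)
    d=(Rc@np.linalg.inv(K)@np.c_[uv,np.ones(len(uv))].T).T
    return o+d*((z-o[2])/d[:,2])[:,None]
def proj(name,P,st=None):
    K,Rc,o=campose(name,st); p=(K@Rc.T@(np.atleast_2d(P)-o).T).T
    return p[:,:2]/p[:,2:]
E
python3 - <<'E'
from h import *
a=capture('scene');b=capture('top')
np.save('scene0.npy',a);np.save('top0.npy',b)
save('scene0',a);save('top0',b)
print(sense()); print(campose('scene')[2],campose('top')[2],get_calibration('wrist'))
E
```

```text
{'time_s': 0.1, 'joints': array([ 8.80596249e-01,  3.13366383e-01,  1.49835377e+00,  1.72122906e-05,
        1.33099863e+00, -2.23431199e-01]), 'dq': array([ 0.00052577, -0.00089981, -0.00121687, -0.00040713, -0.00168753,
       -0.00166374]), 'tau': array([ 3.84844607e-03, -4.12906516e+01, -2.60138744e+01, -1.12254154e-04,
        3.13583674e-03, -1.14447707e-05]), 'eef_pos': array([236.13553331, 468.66112763, 244.80921492]), 'ee_rot': array([-2.55864720e-04,  2.31273483e-01,  9.72888616e-01, -5.01640886e-04]), 'force': array([-0.44731207, -0.62987737, -0.3580996 ]), 'wrist_torque': array([-0.01727384, -0.02803168, -0.0207615 ]), 'grip_force': 0.0, 'grip_width': 0.9985928352078084}
[1243.12558349  570.34248526 1238.60675662] [ 419.15569205  -66.93842434 1379.12606972] {'intrinsics': array([[291.46516257,   0.        , 275.14405181],
       [  0.        , 291.46516257, 208.77697011],
       [  0.        ,   0.        ,   1.        ]]), 'T_tool_cam': array([[ 7.81944354e-04, -9.57582777e-01, -2.88157272e-01,
         7.23889293e+01],
       [ 9.99999373e-01,  5.17615168e-04,  9.93500845e-04,
        -1.23793346e+00],
       [-8.02204723e-04, -2.88157868e-01,  9.57582581e-01,
        -1.27959893e+02],
       [ 0.00000000e+00,  0.00000000e+00,  0.00000000e+00,
         1.00000000e+00]])}
```

View pics/scene0.png

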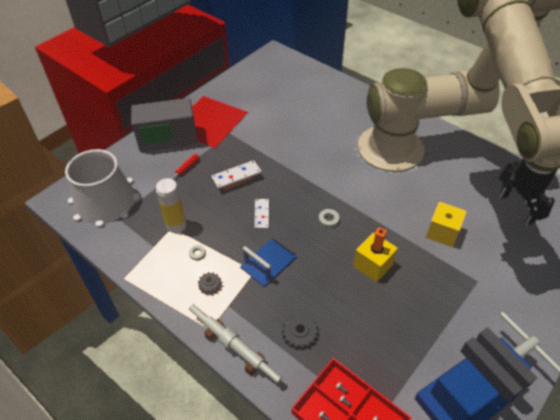

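View pics/top0.png

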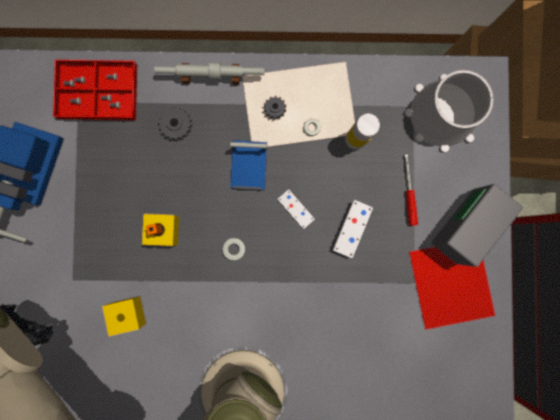

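Scene view: the larger plate is at (237,175), a smaller look-alike at (262,213), the rest at (268,262), the probe and stand at (376,255) and an empty stand at (447,224).

Top view: the candidates for the plate are (352,229), which is larger and sits on a block, and (296,208), which is smaller. I choose the first. The candidates for the stand are (158,230), which holds the probe and is farther from the base, and (123,316), which is empty. I choose the first. The rest is at (249,165), with its bar at the top edge (248,146).

```bash
cat > m.py <<'E'
from h import *
b=np.load('top0.npy'); hsv=cv2.cvtColor(b,cv2.COLOR_RGB2HSV)
def comp(mask,c,r=60):
    m=np.zeros_like(mask); x,y=c
    m[max(0,y-r):y+r,max(0,x-r):x+r]=mask[max(0,y-r):y+r,max(0,x-r):x+r]
    n,l,s,ce=cv2.connectedComponentsWithStats(m)
    return [(s[i,4],ce[i],l==i) for i in range(1,n) if s[i,4]>3]
def rect(m,z):
    ys,xs=np.nonzero(m); cs=cv2.findContours(m.astype(np.uint8),0,1)[0]
    q=ray('top',np.vstack(cs).reshape(-1,2),z)[:,:2].astype(np.float32)
    return cv2.minAreaRect(cv2.convexHull(q)), cv2.boxPoints(cv2.minAreaRect(q))
H,S,V=cv2.split(hsv)
white=((V>150)&(S<60)).astype(np.uint8)
for c in comp(white,(352,229),38):
    if c[0]>200: print('plate',c[0],c[1],rect(c[2],35))
red=(((H<8)|(H>172))&(S>110)&(V>80)).astype(np.uint8)
blue=((H>100)&(H<130)&(S>110)&(V>80)).astype(np.uint8)
for nm,mm in (('red',red),('blue',blue)):
    for c in comp(mm,(352,229),35): print(nm,c[0],c[1],ray('top',c[1],35)[0])
for c in comp(blue,(249,167),40):
    if c[0]>100: print('rest',c[0],c[1],rect(c[2],10))
yel=((H>20)&(H<32)&(S>150)&(V>100)).astype(np.uint8)
for c in comp(yel,(158,230),30):
    if c[0]>100: print('stand',c[0],c[1],rect(c[2],80))
ora=((H>=4)&(H<16)&(S>170)&(V>100)).astype(np.uint8)
for c in comp(ora,(158,230),30): print('ora',c[0],c[1],rect(c[2],156),ray('top',c[1],156))
t=[b[190:270,310:400],b[120:200,209:299],b[190:270,115:205]]
save('crop',cv2.resize(np.hstack(t),(0,0),fx=2.9,fy=2.9,interpolation=cv2.INTER_CUBIC))
E
python3 m.py
```

```text
plate 1087 [352.84544618 228.76724931] (((449.21124267578125, -299.2071228027344), (57.5373420715332, 151.16131591796875), 67.95326232910156), array([[ 368.35852, -297.50198],
       [ 508.46658, -354.24234],
       [ 530.06396, -300.91226],
       [ 389.9559 , -244.1719 ]], dtype=float32))
red 19 [354.         220.21052632] [ 471.40383906 -301.68771819   35.        ]
blue 11 [363.18181818 212.18181818] [ 493.66926696 -326.8323438    35.        ]
blue 12 [351.5 239.5] [ 418.66712908 -294.94911098   35.        ]
rest 1131 [248.21573828 169.91777188] (((609.5951538085938, -9.163501739501953), (106.81439208984375, 94.91301727294922), 0.6554365158081055), array([[555.6486  ,  37.678963],
       [556.7343  , -57.227844],
       [663.5417  , -56.005966],
       [662.456   ,  38.90084 ]], dtype=float32))
stand 932 [160.77575107 229.70708155] (((439.72674560546875, 216.90243530273438), (81.41791534423828, 94.30741882324219), 0.590155303478241), array([[398.53427, 263.63434],
       [399.50565, 169.33192],
       [480.91922, 170.17053],
       [479.94785, 264.47296]], dtype=float32))
ora 116 [153.65517241 228.96551724] (((439.8247375488281, 216.07508850097656), (22.35877799987793, 34.7531852722168), 11.991608619689941), array([[425.279  , 230.74977],
       [432.49963, 196.75496],
       [454.37048, 201.4004 ],
       [447.14984, 235.39522]], dtype=float32)) [[439.60992034 215.93624592 156.        ]]
```

View pics/crop.png

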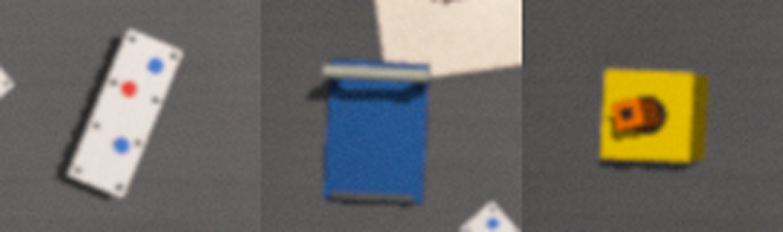

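```bash
cat >> h.py <<'E'
def plan(pos,Rm,n,p0=None,R0=None):
    "rows (shift/50mm, turn/0.15) from current (or given) pose to the target in n rows"
    s=sense()
    p=np.array(s['eef_pos'] if p0 is None else p0,float); Ro=quat(s['ee_rot']).as_matrix() if R0 is None else R0
    pos=np.array(pos,float); rv=R.from_matrix(Ro.T@Rm).as_rotvec()/n; dp=(pos-p)/n
    for i in range(n):
        print(np.round(np.r_[Ro.T@dp/50,rv/.15],3).tolist())
        Ro=Ro@R.from_rotvec(rv).as_matrix()
def toolR(yawx,tilt=0):
    "tool pointing down with tool x at yawx deg; then tilted by tilt deg about tool y"
    a=np.radians(yawx); x=[np.cos(a),np.sin(a),0]; z=[0,0,-1]
    B=np.c_[x,np.cross(z,x),z]
    return B@R.from_euler('y',tilt,degrees=True).as_matrix()
E
python3 - <<'E'
from h import *
print('bar',ray('top',[[248.7,144.5]],75),'stop',ray('top',[[248.3,188.6]],20),'probe top',ray('top',[[151.2,229.3]],156))
plan([449,-299,210],toolR(158),17)
E
```

```text
bar [[668.86697669 -12.85151805  75.        ]] stop [[556.30160526 -11.08849727  20.        ]] probe top [[438.71840061 221.97061217 156.        ]]
[-0.63, -0.694, 0.042, -0.0, -0.0, -0.032]
[-0.627, -0.697, 0.042, -0.0, -0.0, -0.032]
[-0.623, -0.7, 0.041, -0.0, -0.0, -0.032]
[-0.62, -0.703, 0.041, -0.0, -0.0, -0.032]
[-0.616, -0.706, 0.041, -0.0, -0.0, -0.032]
[-0.613, -0.709, 0.041, -0.0, -0.0, -0.032]
[-0.61, -0.712, 0.041, -0.0, -0.0, -0.032]
[-0.606, -0.715, 0.041, -0.0, -0.0, -0.032]
[-0.603, -0.718, 0.041, -0.0, -0.0, -0.032]
[-0.599, -0.721, 0.041, -0.0, -0.0, -0.032]
[-0.596, -0.724, 0.041, -0.0, -0.0, -0.032]
[-0.592, -0.727, 0.041, -0.0, -0.0, -0.032]
[-0.588, -0.729, 0.041, -0.0, -0.0, -0.032]
[-0.585, -0.732, 0.041, -0.0, -0.0, -0.032]
[-0.581, -0.735, 0.041, -0.0, -0.0, -0.032]
[-0.578, -0.738, 0.041, -0.0, -0.0, -0.032]
[-0.574, -0.741, 0.041, -0.0, -0.0, -0.032]
```

Emit:
arm_command([
  [[1,-0.63,-0.7,0.04,0,0,-0.032],[1,-0.63,-0.7,0.04,0,0,-0.032],[1,-0.62,-0.7,0.04,0,0,-0.032],[1,-0.62,-0.7,0.04,0,0,-0.032],[1,-0.62,-0.7,0.04,0,0,-0.032],[1,-0.61,-0.71,0.04,0,0,-0.032],[1,-0.61,-0.71,0.04,0,0,-0.032],[1,-0.61,-0.71,0.04,0,0,-0.032]],
])

```text
time_s: 1.1
eef_pos: [336.7, 106.2, 229.2]
ee_rot: [0.0, 0.212, 0.977, 0.0]
force: [0.2, 0.1, 0.0]
grip_width: 1.0
grip_force: 0.0
```

Emit:
arm_command([
  [[1,-0.6,-0.72,0.04,0,0,-0.032],[1,-0.6,-0.72,0.04,0,0,-0.032],[1,-0.6,-0.72,0.04,0,0,-0.032],[1,-0.59,-0.73,0.04,0,0,-0.032],[1,-0.59,-0.73,0.04,0,0,-0.032],[1,-0.58,-0.73,0.04,0,0,-0.032],[1,-0.58,-0.74,0.04,0,0,-0.032],[1,-0.58,-0.74,0.04,0,0,-0.032]],
])

```text
time_s: 2.1
eef_pos: [436.5, -255.4, 212.9]
ee_rot: [-0.0, 0.194, 0.981, 0.0]
force: [0.6, 0.9, 0.3]
grip_width: 0.999
grip_force: 0.0
```

Emit:
arm_command([
  [[1,-0.57,-0.74,0.04,0,0,-0.032],[1,0,0,0,0,0,0],[1,0,0,0,0,0,0]],
])

```text
time_s: 2.48
eef_pos: [448.4, -298.3, 210.9]
ee_rot: [-0.0, 0.191, 0.982, 0.0]
force: [0.7, 0.9, 0.7]
grip_width: 0.998
grip_force: 0.0
```

```bash
cat > w.py <<'E'
from h import *
s=sense(); a=capture('wrist'); save('w1',a); np.save('w1.npy',a)
print(s['time_s'],s['eef_pos'],R.from_matrix(toolR(158).T@quat(s['ee_rot']).as_matrix()).as_rotvec(degrees=True))
hsv=cv2.cvtColor(a,cv2.COLOR_RGB2HSV);H,S,V=cv2.split(hsv)
n,l,st,c=cv2.connectedComponentsWithStats(((V>130)&(S<60)).astype(np.uint8))
for i in range(1,n):
    if st[i,4]>1500:
        k=cv2.findContours((l==i).astype(np.uint8),0,1)[0]
        q=ray('wrist',np.vstack(k).reshape(-1,2),35,s)[:,:2].astype(np.float32)
        print(st[i],cv2.minAreaRect(cv2.convexHull(q)))
for nm,m in (('red',((H<8)|(H>172))&(S>110)&(V>80)),('blue',(H>100)&(H<130)&(S>110)&(V>80))):
    n,l,st,c=cv2.connectedComponentsWithStats(m.astype(np.uint8))
    for i in range(1,n):
        if 40<st[i,4]<1500: print(nm,st[i,4],c[i],ray('wrist',c[i],35,s)[0])
E
python3 w.py
```

```text
2.475 [ 448.42343164 -298.32328936  210.91470205] [-0.03802921  0.06183988  0.06790884]
[    0     0   342   127 22735] ((298.4454650878906, -343.0819091796875), (311.78265380859375, 108.54486083984375), 68.00395965576172)
[ 248  121   56  137 6287] ((450.012451171875, -299.38763427734375), (56.7186279296875, 149.31556701660156), 67.75542449951172)
[ 368  148  100   69 3111] ((493.8427429199219, -154.95147705078125), (102.70561218261719, 38.64215850830078), 41.73527526855469)
[ 102  198   50  119 3024] ((465.3468017578125, -487.23834228515625), (50.21125793457031, 155.67811584472656), 53.31652069091797)
[ 443  280  117   94 4065] ((714.0313720703125, -76.32414245605469), (193.04852294921875, 81.48929595947266), 39.8277587890625)
[  74  373   58   47 1767] ((621.0269165039062, -626.6136474609375), (80.54881286621094, 80.19132995605469), 67.8742904663086)
[ 418  372   61   48 1898] ((800.3705444335938, -183.12570190429688), (85.10015869140625, 81.98863983154297), 67.87425231933594)
red 72 [431.84722222 183.93055556] [ 502.4312969  -141.56272206   35.        ]
red 142 [281.17605634 213.        ] [ 472.43307247 -301.8952096    35.        ]
red 511 [154.95499022 258.47945205] [ 468.9138246  -456.24986173   35.        ]
red 236 [190.65254237 306.88559322] [ 542.02431907 -447.4735877    35.        ]
blue 113 [268.46017699 166.84955752] [ 420.52043097 -295.53674581   35.        ]
blue 66 [399.03030303 177.16666667] [ 482.27362455 -171.99671728   35.        ]
blue 63 [441.93650794 200.47619048] [ 524.44846986 -135.66854798   35.        ]
blue 117 [267.47863248 238.54700855] [ 494.61362167 -327.26857474   35.        ]
blue 439 [547.25740319 270.85649203] [654.41840576 -40.76285693  35.        ]
```

View pics/w1.png

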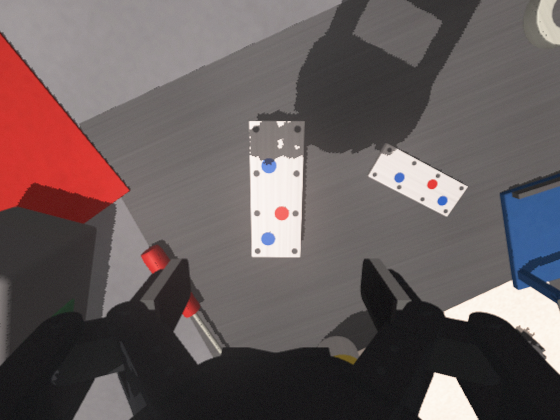

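Emit:
arm_command([
  [[1,-0.036,-0.01,0.8,0,0,0],[1,0,0,0.9,0,0,0],[1,0,0,0.8,0,0,0],[1,0,0,0.6,0,0,0],[1,0,0,0.4,0,0,0],[1,0,0,0.22,0,0,0],[1,0,0,0,0,0,0]],
])

```text
time_s: 3.4
eef_pos: [450.1, -299.6, 25.4]
ee_rot: [-0.0, 0.191, 0.982, 0.0]
force: [0.4, -0.6, -0.0]
grip_width: 1.001
grip_force: 0.0
```

Emit:
arm_command([
  [[0.3,0,0,0,0,0,0],[0.3,0,0,0,0,0,0],[0.3,0,0,0,0,0,0],[0.3,0,0,0,0,0,0],[0.3,0,0,0,0,0,0],[0.3,0,0,0,0,0,0]],
], squeeze=50)

```text
time_s: 4.15
eef_pos: [450.5, -300.3, 26.4]
ee_rot: [0.001, 0.191, 0.982, -0.0]
force: [-1.8, 2.0, 5.5]
grip_width: 0.641
grip_force: 53.0
```

Emit:
arm_command([
  [[0.3,0,0,-0.4,0,0,0],[0.3,0,0,-0.8,0,0,0],[0.3,0,0,-0.8,0,0,0],[0.3,0,0,-0.8,0,0,0]],
])

```text
time_s: 4.65
eef_pos: [450.0, -299.9, 166.9]
ee_rot: [0.0, 0.191, 0.982, -0.0]
force: [1.0, -0.5, -1.0]
grip_width: 0.643
grip_force: 54.0
```

```bash
python3 - <<'E'
from h import *
plan([500,-170,230],toolR(180.5),8)
E
```

```text
[0.006, 0.348, -0.158, -0.0, 0.0, -0.328]
[-0.011, 0.348, -0.158, -0.0, 0.0, -0.328]
[-0.028, 0.347, -0.158, -0.0, 0.0, -0.328]
[-0.045, 0.345, -0.158, -0.0, 0.0, -0.328]
[-0.062, 0.343, -0.158, -0.0, 0.0, -0.328]
[-0.079, 0.339, -0.158, -0.0, 0.0, -0.328]
[-0.095, 0.335, -0.158, -0.0, 0.0, -0.328]
[-0.112, 0.33, -0.158, -0.0, 0.0, -0.328]
```

Emit:
arm_command([
  [[0.3,0.01,0.35,-0.14,0,0,-0.328],[0.3,-0.01,0.35,-0.14,0,0,-0.328],[0.3,-0.03,0.35,-0.14,0,0,-0.328],[0.3,-0.05,0.35,-0.14,0,0,-0.328],[0.3,-0.06,0.34,-0.14,0,0,-0.328],[0.3,-0.08,0.34,-0.14,0,0,-0.328],[0.3,-0.1,0.34,-0.14,0,0,-0.328],[0.3,-0.11,0.33,-0.14,0,0,-0.328]],
])

```text
time_s: 5.65
eef_pos: [501.0, -168.3, 221.8]
ee_rot: [0.0, -0.006, 1.0, -0.0]
force: [0.2, -0.4, -1.4]
grip_width: 0.64
grip_force: 54.0
```

Emit:
arm_command([
  [[0.3,0,0,0,0,0,0],[0.3,0,0,0,0,0,0]],
])

```text
time_s: 5.9
eef_pos: [500.4, -169.6, 221.1]
ee_rot: [-0.0, -0.004, 1.0, 0.0]
force: [-0.3, 0.2, -2.0]
grip_width: 0.644
grip_force: 54.0
```

```bash
python3 - <<'E'
from h import *
s=sense(); a=capture('wrist'); save('w2',a); np.save('w2.npy',a)
import json; json.dump({k:np.array(s[k]).tolist() for k in('eef_pos','ee_rot')},open('w2.json','w'))
print(s['time_s'],s['eef_pos'],R.from_matrix(toolR(180.5).T@quat(s['ee_rot']).as_matrix()).as_rotvec(degrees=True))
H,S,V=cv2.split(cv2.cvtColor(a,cv2.COLOR_RGB2HSV))
n,l,st,c=cv2.connectedComponentsWithStats(((H>100)&(H<130)&(S>110)&(V>60)).astype(np.uint8))
for i in range(1,n):
    if st[i,4]>1000:
        k=np.vstack(cv2.findContours((l==i).astype(np.uint8),0,1)[0]).reshape(-1,2)
        q=ray('wrist',k,10,s)[:,:2].astype(np.float32)
        print(st[i],cv2.boxPoints(cv2.minAreaRect(q)),cv2.approxPolyDP(cv2.convexHull(q),4,True).reshape(-1,2))
        print(proj('wrist',cv2.approxPolyDP(cv2.convexHull(q),4,True).reshape(-1,2).tolist() and [[621,-10,10]],s))
E
```

```text
5.9 [ 500.42856997 -169.57380193  221.06245003] [-0.00055245  0.02598488  0.03664061]
[ 361  229   81   75 4077] [[554.2803   -57.62519 ]
 [657.8989   -61.50525 ]
 [661.51404   35.037537]
 [557.8954    38.917595]] [[554.6014    -55.176445 ]
 [605.5823    -59.088467 ]
 [636.21643   -40.34438  ]
 [654.2841    -18.32274  ]
 [660.29974     2.6100805]
 [649.212      34.52748  ]
 [571.2218     38.4186   ]]
[[397.42771968 276.92740933]]
```

View pics/w2.png

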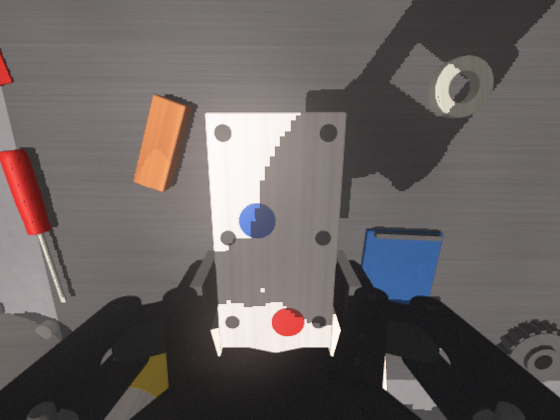

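```bash
python3 - <<'E'
from h import *
import json
s=json.load(open('w2.json')); a=np.load('w2.npy')
H,S,V=cv2.split(cv2.cvtColor(a,cv2.COLOR_RGB2HSV))
m=((H>100)&(H<130)&(S>110)&(V>60))
for r in (245,255,265,275):
    x=np.nonzero(m[r,350:460])[0]+350; print(r,x.min(),x.max(),ray('wrist',[[x.min()-.5,r],[x.max()+.5,r]],10,s)[:,:2].round(1).tolist())
for c in (385,400,415,430): 
    print(c,a[224:246,c].tolist()); 
print(ray('wrist',[[400,r] for r in range(226,244,2)],10,s)[:,0].round(1), ray('wrist',[[400,r] for r in range(226,244,2)],20,s)[:,0].round(1))
E
```

```text
245 364 440 [[576.2, -58.7], [575.3, 38.5]]
255 363 438 [[590.0, -58.6], [589.2, 38.3]]
265 361 435 [[604.2, -59.9], [603.3, 36.9]]
275 366 433 [[618.5, -52.0], [617.8, 36.7]]
385 [[109, 104, 104], [112, 108, 106], [113, 107, 107], [78, 74, 76], [58, 54, 55], [40, 47, 62], [31, 45, 67], [44, 48, 57], [48, 47, 49], [48, 46, 46], [94, 91, 90], [106, 103, 100], [109, 104, 102], [108, 103, 102], [94, 102, 116], [68, 98, 144], [61, 99, 153], [58, 97, 152], [62, 100, 153], [60, 101, 154], [59, 98, 154], [61, 99, 155]]
400 [[109, 104, 103], [110, 104, 104], [109, 104, 103], [74, 73, 72], [57, 55, 57], [51, 53, 57], [35, 45, 62], [28, 43, 63], [43, 43, 50], [49, 47, 47], [65, 62, 63], [100, 93, 93], [107, 101, 102], [108, 101, 102], [107, 101, 101], [84, 100, 132], [60, 96, 147], [61, 98, 154], [61, 99, 154], [60, 99, 154], [59, 98, 155], [61, 100, 154]]
415 [[111, 105, 106], [109, 104, 103], [109, 104, 104], [111, 106, 106], [76, 72, 71], [56, 54, 54], [42, 49, 62], [30, 44, 63], [33, 43, 61], [47, 47, 51], [45, 44, 43], [81, 77, 76], [105, 99, 100], [108, 102, 102], [108, 101, 101], [109, 101, 101], [77, 100, 142], [61, 101, 156], [59, 98, 154], [60, 98, 155], [59, 98, 154], [59, 99, 156]]
430 [[107, 103, 103], [109, 105, 104], [112, 107, 107], [109, 106, 104], [110, 106, 104], [75, 71, 69], [56, 54, 53], [35, 44, 59], [28, 44, 67], [40, 43, 52], [49, 47, 48], [46, 45, 45], [94, 92, 90], [109, 104, 101], [107, 103, 100], [108, 104, 101], [91, 101, 119], [69, 101, 148], [57, 97, 154], [58, 98, 154], [60, 99, 155], [59, 98, 153]]
[550.3 552.9 555.6 558.2 560.9 563.6 566.3 569.  571.7] [546.7 549.2 551.8 554.4 557.  559.6 562.2 564.8 567.4]
```

```bash
python3 - <<'E'
from h import *
th=-2.5; Rz=R.from_euler('z',th,degrees=True)
U=np.array([624,-11.5,0])+Rz.apply([5,0,53]); B=toolR(180+th,-35)
T=U-1.4*B[:,2]; print(T, B.round(3))
A=T+Rz.apply([4,0,60]); plan(A,B,9); print(A)
E
```

```text
[628.19299838 -11.68307026  54.14681286] [[-0.818  0.044  0.573]
 [ 0.036  0.999 -0.025]
 [-0.574  0.    -0.819]]
[-0.296, 0.349, 0.237, 0.012, -0.453, 0.037]
[-0.277, 0.351, 0.256, 0.012, -0.453, 0.037]
[-0.257, 0.353, 0.274, 0.012, -0.453, 0.037]
[-0.236, 0.354, 0.29, 0.012, -0.453, 0.037]
[-0.214, 0.356, 0.304, 0.012, -0.453, 0.037]
[-0.191, 0.358, 0.318, 0.012, -0.453, 0.037]
[-0.167, 0.359, 0.329, 0.012, -0.453, 0.037]
[-0.142, 0.361, 0.339, 0.012, -0.453, 0.037]
[-0.117, 0.362, 0.347, 0.012, -0.453, 0.037]
[632.18919127 -11.85754781 114.14681286]
```

Emit:
arm_command([
  [[0.3,-0.3,0.35,0.24,0.012,-0.453,0.037],[0.3,-0.28,0.35,0.26,0.012,-0.453,0.037],[0.3,-0.26,0.35,0.27,0.012,-0.453,0.037],[0.3,-0.24,0.35,0.29,0.012,-0.453,0.037],[0.3,-0.21,0.36,0.3,0.012,-0.453,0.037],[0.3,-0.19,0.36,0.32,0.012,-0.453,0.037],[0.3,-0.17,0.36,0.33,0.012,-0.453,0.037],[0.3,-0.14,0.36,0.34,0.012,-0.453,0.037]],
])

```text
time_s: 6.95
eef_pos: [618.5, -29.2, 125.6]
ee_rot: [0.269, 0.019, 0.963, -0.006]
force: [0.2, -0.3, -2.2]
grip_width: 0.641
grip_force: 54.0
```

Emit:
arm_command([
  [[0.3,-0.12,0.36,0.35,0.012,-0.453,0.037],[0.3,0,0,0,0,0,0],[0.3,0,0,0,0,0,0]],
])

```text
time_s: 7.32
eef_pos: [633.2, -12.4, 114.8]
ee_rot: [0.301, 0.021, 0.953, -0.007]
force: [-0.7, -1.3, -1.3]
grip_width: 0.642
grip_force: 54.0
```

```bash
python3 - <<'E'
from h import *
B=toolR(177.5,-35); s=sense(); print(s['time_s'],s['eef_pos'],s['force'],R.from_matrix(B.T@quat(s['ee_rot']).as_matrix()).as_rotvec(degrees=True))
save('s2',capture('scene')[180:330,190:350].repeat(4,0).repeat(4,1))
plan([631.3,-11.8,58],B,5)
E
```

```text
7.325 [633.15197688 -12.44998754 114.78148083] [-0.70081424 -1.32349857 -1.30415913] [ 0.0353971 -0.01839   -0.0095985]
[0.138, 0.003, 0.182, -0.001, 0.002, 0.0]
[0.138, 0.003, 0.182, -0.001, 0.002, 0.0]
[0.138, 0.003, 0.182, -0.001, 0.002, 0.0]
[0.138, 0.003, 0.182, -0.001, 0.002, 0.0]
[0.138, 0.003, 0.182, -0.001, 0.002, 0.0]
```

View pics/s2.png

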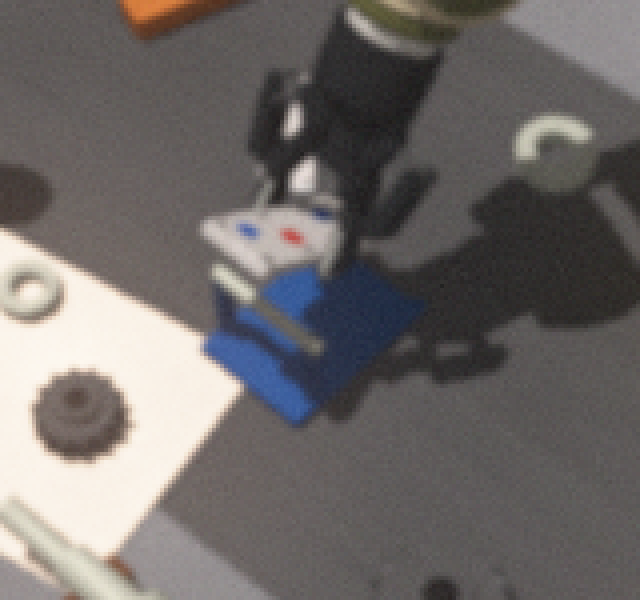

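The crop shows the tilted plate at (270,240), above the rest, with the bar running from (220,272) to (315,345). Lowering now.

Emit:
arm_command([
  [[0.3,0.14,0,0.18,0,0,0],[0.3,0.14,0,0.18,0,0,0],[0.3,0.14,0,0.18,0,0,0],[0.3,0.14,0,0.18,0,0,0],[0.3,0.11,0,0.15,0,0,0],[0.3,0,0,0,0,0,0],[0.3,0,0,0,0,0,0]],
])

```text
time_s: 8.25
eef_pos: [631.0, -12.0, 60.4]
ee_rot: [0.302, 0.021, 0.953, -0.007]
force: [-0.8, -0.3, -1.5]
grip_width: 0.643
grip_force: 54.0
```

Emit:
arm_command([
  [[0.3,0.023,0,0.033,0,0,0],[0.3,0.023,0,0.033,0,0,0],[0.3,0,0,0,0,0,0]],
])

```text
time_s: 8.62
eef_pos: [631.5, -11.8, 56.4]
ee_rot: [0.302, 0.021, 0.953, -0.007]
force: [2.9, 0.0, 3.9]
grip_width: 0.644
grip_force: 54.3
```

```bash
python3 - <<'E'
from h import *
B=toolR(177.5,-35); print((B.T@[1.5,0,0]/50).round(3),(B.T@[0,0,-1]/50).round(3))
E
```

```text
[-0.025  0.001  0.017] [0.011 0.    0.016]
```

Emit:
arm_command([
  [[0.3,-0.025,0,0.017,0,0,0],[0.3,0,0,0,0,0,0]],
])

```text
time_s: 8.88
eef_pos: [631.9, -11.5, 55.4]
ee_rot: [0.301, 0.021, 0.953, -0.007]
force: [-2.5, -1.0, 3.5]
grip_width: 0.639
grip_force: 54.7
```

Emit:
arm_command([
  [[0.3,0.012,0,0.017,0,0,0],[0.3,0.012,0,0.017,0,0,0],[0.3,0,0,0,0,0,0]],
])

```text
time_s: 9.25
eef_pos: [632.1, -11.5, 55.2]
ee_rot: [0.302, 0.021, 0.953, -0.007]
force: [-22.5, 0.5, 24.8]
grip_width: 0.642
grip_force: 57.7
```

Emit:
arm_command([
  [[0.3,-0.01,0,-0.03,0,0,0],[0.3,0,0,0,0,0,0]],
])

```text
time_s: 9.5
eef_pos: [631.7, -11.5, 55.2]
ee_rot: [0.301, 0.021, 0.953, -0.007]
force: [-7.1, -0.2, 9.8]
grip_width: 0.642
grip_force: 55.5
```

Emit:
arm_command([
  [[0.75,0,0,0,0,0,0],[0.85,0,0,0,0,0,0],[0.9,0,0,0,0,0,0],[0.9,0,0,0,0,0,0]],
])

```text
time_s: 10.0
eef_pos: [631.7, -11.5, 54.8]
ee_rot: [0.301, 0.021, 0.953, -0.007]
force: [0.4, -0.5, -0.1]
grip_width: 0.896
grip_force: 0.0
```

Emit:
arm_command([
  [[0.95,0,0,-0.2,0,0,0],[1,0,0,-0.5,0,0,0],[1,0,0,-0.8,0,0,0],[1,0,0,-0.8,0,0,0],[1,0,0,0,0,0,0],[1,0,0,0,0,0,0]],
])

```text
time_s: 10.75
eef_pos: [565.7, -8.7, 149.0]
ee_rot: [0.301, 0.021, 0.953, -0.007]
force: [0.2, -0.1, -0.6]
grip_width: 1.003
grip_force: 0.0
```

```bash
python3 - <<'E'
from h import *
import json
s=sense(); a=capture('wrist'); save('w3',a); np.save('w3.npy',a)
json.dump({k:np.array(s[k]).tolist() for k in('eef_pos','ee_rot')},open('w3.json','w'))
print(s['time_s'],s['eef_pos'])
H,S,V=cv2.split(cv2.cvtColor(a,cv2.COLOR_RGB2HSV))
for nm,m in (('red',((H<8)|(H>172))&(S>110)&(V>60)),('blue',(H>100)&(H<130)&(S>110)&(V>60))):
    n,l,st,c=cv2.connectedComponentsWithStats(m.astype(np.uint8))
    for i in range(1,n):
        if 60<st[i,4]<3000: print(nm,st[i],c[i])
E
```

```text
10.75 [565.67714006  -8.670102   149.00673732]
red [ 83  39  20  18 247] [92.66801619 47.78947368]
red [274 226  18  17 236] [282.24152542 234.13983051]
blue [ 10   2  22  22 308] [20.40584416 12.72402597]
blue [111  75  16  15 176] [118.63068182  81.80681818]
blue [217  99  23  82 976] [230.33094262 140.09836066]
blue [315 102  24  82 813] [326.26814268 136.11685117]
blue [257 166  18  18 261] [265.37931034 174.37931034]
blue [258 259  16  15 186] [265.25806452 265.58602151]
```

View pics/w3.png

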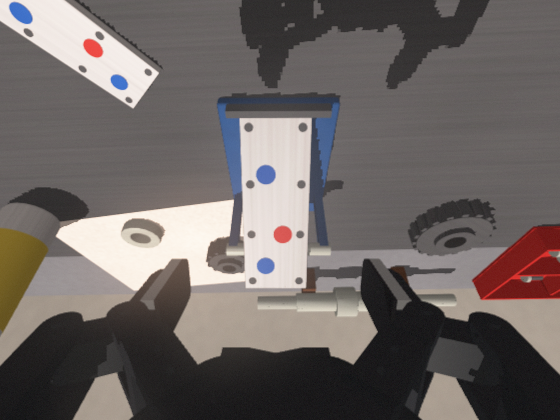

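The picture shows the plate leaning on the rest: its low end is at the stop (275,115), the bar shows at (238,250) and (320,250), and the red spot is at (282,234). Next I compute the plate pose from its corners.

```bash
python3 - <<'E'
from h import *
import json
s=json.load(open('w3.json')); a=np.load('w3.npy')
H,S,V=cv2.split(cv2.cvtColor(a,cv2.COLOR_RGB2HSV))
m=((V>150)&(S<40)).astype(np.uint8); m[:, :241]=0; m[:,316:]=0; m[:112]=0; m[292:]=0
m[243:258,:243]=0; m[243:258,312:]=0
m=cv2.morphologyEx(cv2.morphologyEx(m,cv2.MORPH_CLOSE,np.ones((25,25))),cv2.MORPH_OPEN,np.ones((9,9)))
k=max(cv2.findContours(m,0,1)[0],key=cv2.contourArea)
p=cv2.approxPolyDP(cv2.convexHull(k),8,True).reshape(-1,2).astype(float); print(p.tolist())
c=p[np.argsort(p[:,1])]; top=c[:2][np.argsort(c[:2,0])]; bot=c[2:4][np.argsort(c[2:4,0])]
# image-top = low end (plate -x); red (y=+6) sits to the right -> right = +y
img=np.vstack([top,bot,[282.24,234.14]])+[[-.0,0]]
obj=np.array([[-75,-28,10],[-75,28,10],[75,-28,10],[75,28,10],[22,6,10.]])
K,Rc,o=campose('wrist',s)
ok,rv,tv=cv2.solvePnP(obj,img,K,None)
Rp=Rc@cv2.Rodrigues(rv)[0]; op=Rc@tv.ravel()+o
print('err',(cv2.projectPoints(obj,rv,tv,K,None)[0].reshape(-1,2)-img).round(1).tolist())
print('origin',op,'red',Rp@[22,6,10]+op,'n',Rp[:,2],'tilt',np.degrees(np.arccos(Rp[2,2])),'yaw',np.degrees(np.arctan2(Rp[1,0],Rp[0,0])))
# ray to red spot against expected plane: tilt 35, yaw of tool, TCP-at-release based
B=toolR(177.5,-35); n=-B[:,2]; U=np.array([631.7,-11.5,54.8])-1.4*n
d=Rc@np.linalg.inv(K)@[282.24,234.14,1]; P0=U+10*n
print('U',U,'red by plane',o+d*((P0-o)@n/(d@n)), 'red by grasp',U+10*n-22*B[:,0]+6*B[:,1])
E
```

```text
[[311.0, 118.0], [305.0, 287.0], [241.0, 291.0], [241.0, 118.0]]
err [[-0.2, -1.0], [0.0, 0.6], [2.1, -0.1], [-1.1, 0.7], [-0.7, -0.0]]
origin [633.81858854 -14.23195124  50.89267568] red [645.959083    -7.84156487  71.67178433] n [-0.60032846  0.1527137   0.78503775] tilt 38.275830023423886 yaw -3.492816040936592
U [632.50224273 -11.53502667  53.65318714] red by plane [643.43833852  -7.17472641  73.37800645] red by grasp [645.03784651  -6.07662684  74.46338918]
```

```bash
python3 - <<'E'
from h import *
plan([430,222,260],toolR(180),8)
E
```

```text
[0.138, 0.561, -0.437, -0.011, 0.509, -0.035]
[0.168, 0.563, -0.425, -0.011, 0.509, -0.035]
[0.197, 0.564, -0.41, -0.011, 0.509, -0.035]
[0.225, 0.566, -0.393, -0.011, 0.509, -0.035]
[0.251, 0.568, -0.374, -0.011, 0.509, -0.035]
[0.276, 0.57, -0.352, -0.011, 0.509, -0.035]
[0.299, 0.572, -0.33, -0.011, 0.509, -0.035]
[0.32, 0.574, -0.305, -0.011, 0.509, -0.035]
```

Emit:
arm_command([
  [[1,0.14,0.56,-0.44,-0.011,0.509,-0.035],[1,0.17,0.56,-0.43,-0.011,0.509,-0.035],[1,0.2,0.56,-0.41,-0.011,0.509,-0.035],[1,0.23,0.57,-0.39,-0.011,0.509,-0.035],[1,0.25,0.57,-0.37,-0.011,0.509,-0.035],[1,0.28,0.57,-0.35,-0.011,0.509,-0.035],[1,0.3,0.57,-0.33,-0.011,0.509,-0.035],[1,0.32,0.57,-0.3,-0.011,0.509,-0.035]],
])

```text
time_s: 11.8
eef_pos: [428.6, 222.6, 259.4]
ee_rot: [-0.002, -0.0, 1.0, -0.0]
force: [0.7, -1.1, 0.0]
grip_width: 0.999
grip_force: 0.0
```

Emit:
arm_command([
  [[1,0,0,0,0,0,0],[1,0,0,0,0,0,0]],
])

```text
time_s: 12.05
eef_pos: [429.2, 221.1, 258.7]
ee_rot: [-0.0, -0.0, 1.0, -0.001]
force: [1.3, -0.4, 0.1]
grip_width: 1.001
grip_force: 0.0
```

```bash
python3 - <<'E'
from h import *
s=sense(); a=capture('wrist')
print(s['time_s'],s['eef_pos'],R.from_matrix(toolR(180).T@quat(s['ee_rot']).as_matrix()).as_rotvec(degrees=True))
H,S,V=cv2.split(cv2.cvtColor(a,cv2.COLOR_RGB2HSV))
u,v=proj('wrist',[439,222,156],s)[0].astype(int); print(u,v)
for nm,m,z in (('ora',(H<16)&(S>150)&(V>80),156),('yel',(H>18)&(H<34)&(S>150)&(V>90),80)):
    n,l,st,c=cv2.connectedComponentsWithStats(m.astype(np.uint8))
    for i in range(1,n):
        if st[i,4]>150:
            k=np.vstack(cv2.findContours((l==i).astype(np.uint8),0,1)[0]).reshape(-1,2)
            r=cv2.minAreaRect(ray('wrist',k,z,s)[:,:2].astype(np.float32)); print(nm,st[i],r,cv2.boxPoints(r).round(1).tolist())
v0,u0=max(0,v-90),max(0,u-110)
save('w4',cv2.resize(a[v0:v0+180,u0:u0+220],(0,0),fx=3.3,fy=3.3)); print(u0,v0); np.save('w4.npy',a)
E
```

```text
12.05 [429.24395553 221.14092916 258.6830791 ] [ 0.06332785  0.01669614 -0.00027209]
277 223
ora [263 192  32  44 602] ((431.4834899902344, 221.50404357910156), (38.366966247558594, 24.24307632446289), 8.371612548828125) [[410.70001220703125, 230.6999969482422], [414.29998779296875, 206.6999969482422], [452.20001220703125, 212.3000030517578], [448.70001220703125, 236.3000030517578]]
ora [ 419  373   52   47 1649] ((627.2156372070312, 396.7724304199219), (51.105289459228516, 61.2382926940918), 87.97484588623047) [[595.7000122070312, 372.29998779296875], [656.9000244140625, 370.20001220703125], [658.7000122070312, 421.20001220703125], [597.5, 423.3999938964844]]
yel [ 338    0   81   29 1457] ((262.5383605957031, 312.4793395996094), (22.269689559936523, 72.22795867919922), 0.028058497235178947) [[251.39999389648438, 348.6000061035156], [251.39999389648438, 276.3999938964844], [273.70001220703125, 276.3999938964844], [273.70001220703125, 348.6000061035156]]
yel [ 244  158   74   22 1055] ((404.2672424316406, 225.3748016357422), (22.212329864501953, 76.92327880859375), 0.051023952662944794) [[393.1000061035156, 263.79998779296875], [393.20001220703125, 186.89999389648438], [415.3999938964844, 186.89999389648438], [415.29998779296875, 263.79998779296875]]
yel [264 181  47  31 458] ((436.0774841308594, 232.82302856445312), (31.730281829833984, 48.32781982421875), 9.699605941772461) [[416.3999938964844, 254.0], [424.5, 206.3000030517578], [455.79998779296875, 211.6999969482422], [447.6000061035156, 259.29998779296875]]
167 133
```

View pics/w4.png

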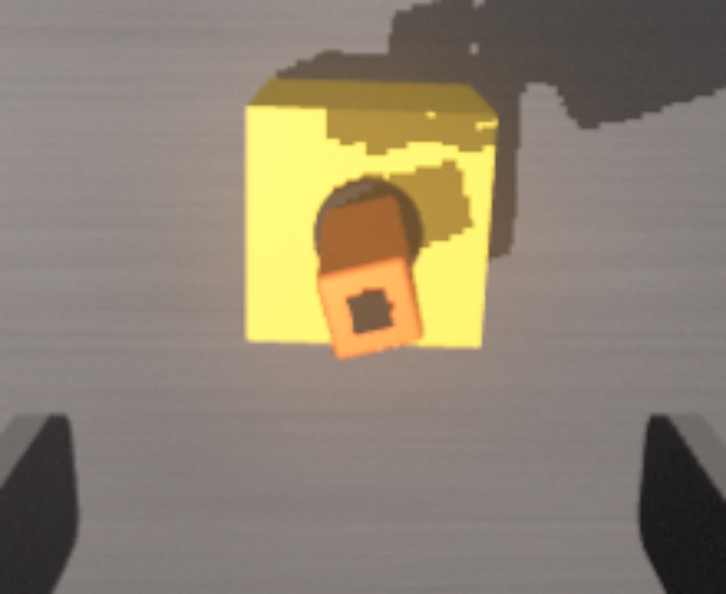

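```bash
python3 - <<'E'
from h import *
s=sense()
p=np.array([[318,276],[406,258],[423,338],[340,358]])/3.3+[167,133]
q=ray('wrist',p-.3,156,s); print(q.round(1).tolist(),q.mean(0)); r=cv2.minAreaRect(q[:,:2].astype(np.float32));print(r)
for i in range(4):
    d=q[(i+1)%4]-q[i]; print(np.linalg.norm(d),np.degrees(np.arctan2(d[1],d[0]))%90)
plan([q.mean(0)[0],q.mean(0)[1],215],toolR(190),4)
E
```

```text
[[432.2, 209.5, 156.0], [427.5, 231.6, 156.0], [449.0, 236.3, 156.0], [454.6, 214.9, 156.0]] [440.84314501 223.07844149 156.        ]
((440.75262451171875, 223.19403076171875), (23.023948669433594, 22.653034210205078), 13.671764373779297)
22.661065238728753 12.146973638196329
22.06709469589817 12.283014622023174
22.121155790834372 14.605044690523357
23.023923453957217 13.671775217219505
[-0.058, 0.011, 0.219, -0.002, -0.001, -0.292]
[-0.059, 0.008, 0.219, -0.002, -0.001, -0.292]
[-0.059, 0.006, 0.219, -0.002, -0.001, -0.292]
[-0.059, 0.003, 0.219, -0.002, -0.001, -0.292]
```

Emit:
arm_command([
  [[1,-0.059,0.01,0.22,0,0,-0.364],[1,-0.059,0.005,0.22,0,0,-0.364],[1,-0.059,0,0.22,0,0,-0.364],[1,-0.058,0,0.22,0,0,-0.364],[1,0,0,0.5,0,0,0],[1,0,0,0.6,0,0,0],[1,0,0,0.55,0,0,0],[1,0,0,0.28,0,0,0]],
])

```text
time_s: 13.1
eef_pos: [440.5, 222.4, 117.8]
ee_rot: [-0.001, -0.108, 0.994, -0.0]
force: [-0.3, -0.5, 0.1]
grip_width: 1.004
grip_force: 0.0
```

Emit:
arm_command([
  [[1,0,0,0.22,0,0,0],[1,0,0,0,0,0,0],[1,0,0,0,0,0,0]],
])

```text
time_s: 13.48
eef_pos: [441.3, 223.3, 109.0]
ee_rot: [0.001, -0.109, 0.994, -0.0]
force: [0.4, -0.3, 0.1]
grip_width: 1.0
grip_force: 0.0
```

```bash
python3 - <<'E'
from h import *
s=sense(); print(s['eef_pos'],R.from_matrix(toolR(192.5).T@quat(s['ee_rot']).as_matrix()).as_rotvec(degrees=True)); plan([440.8,223.1,118],toolR(192.5),1)
E
```

```text
[441.3300857  223.25286504 109.01582767] [ 0.03557069 -0.11704739 -0.01618712]
[0.011, -0.001, -0.18, -0.004, 0.014, 0.002]
```

Emit:
arm_command([
  [[1,0.01,0,-0.18,0,0.014,0],[0.6,0,0,0,0,0,0],[0.1,0,0,0,0,0,0],[0.1,0,0,0,0,0,0],[0.1,0,0,0,0,0,0],[0.1,0,0,0,0,0,0],[0.1,0,0,0,0,0,0],[0.1,0,0,0,0,0,0]],
], squeeze=50)

```text
time_s: 14.48
eef_pos: [440.3, 223.1, 117.3]
ee_rot: [-0.001, -0.109, 0.994, -0.0]
force: [-1.5, 0.2, 1.3]
grip_width: 0.274
grip_force: 50.6
```

Emit:
arm_command([
  [[0.1,0,0,0,0,0,0],[0.1,0,0,0,0,0,0],[0.1,0,0,0,0,0,0]],
])

```text
time_s: 14.85
eef_pos: [440.3, 223.1, 117.3]
ee_rot: [-0.001, -0.109, 0.994, -0.0]
force: [-1.6, -0.1, 1.2]
grip_width: 0.276
grip_force: 50.6
```

Emit:
arm_command([
  [[0.1,0,0,-0.2,0,0,0],[0.1,0,0,-0.4,0,0,0],[0.1,0,0,-0.5,0,0,0],[0.1,0,0,-0.5,0,0,0],[0.1,0,0,-0.5,0,0,0],[0.1,0,0,-0.4,0,0,0],[0.1,0,0,0,0,0,0],[0.1,0,0,0,0,0,0]],
])

```text
time_s: 15.85
eef_pos: [440.2, 223.1, 241.6]
ee_rot: [-0.001, -0.109, 0.994, -0.0]
force: [-0.1, 0.1, -0.9]
grip_width: 0.273
grip_force: 50.4
```

```bash
python3 - <<'E'
from h import *
s=sense(); print(s['eef_pos'],s['force'],s['grip_width'])
B=toolR(177.5,-35); n=-B[:,2]; red=np.array([644.3,-7,73.5])
T=red+n*(99.3+40); print(T); plan(T,B,12)
E
```

```text
[440.24356001 223.11589115 241.58953388] [-0.13905353  0.0579969  -0.90271391] 0.2734609801093921
[564.47684875  -3.51484595 187.60787977]
[-0.12, -0.414, 0.09, 0.044, -0.339, 0.141]
[-0.124, -0.41, 0.099, 0.044, -0.339, 0.141]
[-0.128, -0.407, 0.108, 0.044, -0.339, 0.141]
[-0.131, -0.404, 0.117, 0.044, -0.339, 0.141]
[-0.133, -0.4, 0.127, 0.044, -0.339, 0.141]
[-0.135, -0.396, 0.136, 0.044, -0.339, 0.141]
[-0.136, -0.392, 0.145, 0.044, -0.339, 0.141]
[-0.137, -0.389, 0.155, 0.044, -0.339, 0.141]
[-0.137, -0.385, 0.164, 0.044, -0.339, 0.141]
[-0.136, -0.381, 0.174, 0.044, -0.339, 0.141]
[-0.135, -0.377, 0.183, 0.044, -0.339, 0.141]
[-0.134, -0.372, 0.193, 0.044, -0.339, 0.141]
```

Emit:
arm_command([
  [[0.1,-0.12,-0.41,0.09,0.044,-0.339,0.141],[0.1,-0.12,-0.41,0.1,0.044,-0.339,0.141],[0.1,-0.13,-0.41,0.11,0.044,-0.339,0.141],[0.1,-0.13,-0.4,0.12,0.044,-0.339,0.141],[0.1,-0.13,-0.4,0.13,0.044,-0.339,0.141],[0.1,-0.13,-0.4,0.14,0.044,-0.339,0.141],[0.1,-0.14,-0.39,0.15,0.044,-0.339,0.141],[0.1,-0.14,-0.39,0.15,0.044,-0.339,0.141]],
])

```text
time_s: 16.85
eef_pos: [523.1, 71.5, 204.6]
ee_rot: [0.203, -0.023, 0.979, -0.004]
force: [-0.1, -0.3, -0.7]
grip_width: 0.275
grip_force: 50.4
```

Emit:
arm_command([
  [[0.1,-0.14,-0.39,0.16,0.044,-0.339,0.141],[0.1,-0.14,-0.38,0.17,0.044,-0.339,0.141],[0.1,-0.13,-0.38,0.18,0.044,-0.339,0.141],[0.1,-0.13,-0.37,0.19,0.044,-0.339,0.141],[0.1,0,0,0,0,0,0],[0.1,0,0,0,0,0,0]],
])

```text
time_s: 17.6
eef_pos: [564.1, -3.2, 188.1]
ee_rot: [0.301, 0.02, 0.954, -0.006]
force: [0.4, -0.5, -1.5]
grip_width: 0.273
grip_force: 50.4
```

```bash
python3 - <<'E'
from h import *
B=toolR(177.5,-35); n=-B[:,2]; red=np.array([644.3,-7,73.5])
s=sense(); print(s['time_s'],s['eef_pos'],s['force'],R.from_matrix(B.T@quat(s['ee_rot']).as_matrix()).as_rotvec(degrees=True))
a=capture('wrist'); save('w5',a); np.save('w5.npy',a)
H,S,V=cv2.split(cv2.cvtColor(a,cv2.COLOR_RGB2HSV))
nn,l,st,c=cv2.connectedComponentsWithStats((((H<8)|(H>172))&(S>110)&(V>60)).astype(np.uint8))
for i in range(1,nn):
    if 60<st[i,4]<3000: print('red',st[i],c[i])
K,Rc,o=campose('wrist',s)
p0=np.array(s['eef_pos'])+99.3*quat(s['ee_rot']).as_matrix()[:,2]
print('expected tip px',proj('wrist',p0,s),'red px',proj('wrist',red,s))
plan(red+n*(99.3+12),B,4)
E
```

```text
17.6 [564.05498234  -3.15503908 188.11080584] [ 0.38803189 -0.53864069 -1.52771195] [-0.04668382  0.00756211 -0.03747526]
red [ 99  20  16  17 200] [106.515  27.805]
red [268 194  16  15 197] [275.59390863 200.96446701]
expected tip px [[276.651235   214.50521345]] red px [[275.93282148 201.48458529]]
[0.001, -0.003, 0.144, 0.001, 0.001, 0.002]
[0.001, -0.002, 0.144, 0.001, 0.001, 0.002]
[0.001, -0.002, 0.144, 0.001, 0.001, 0.002]
[0.001, -0.002, 0.144, 0.001, 0.001, 0.002]
```

View pics/w5.png

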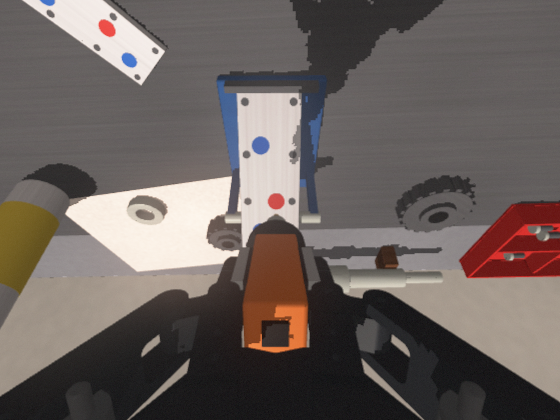

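Emit:
arm_command([
  [[0.1,0,-0.002,0.14,0,0,0],[0.1,0,-0.002,0.14,0,0,0],[0.1,0,-0.002,0.14,0,0,0],[0.1,0,-0.002,0.14,0,0,0],[0.1,0,0,0,0,0,0],[0.1,0,0,0,0,0,0],[0.1,0,0,0,0,0,0]],
])

```text
time_s: 18.52
eef_pos: [580.5, -4.8, 165.8]
ee_rot: [0.302, 0.021, 0.953, -0.007]
force: [-0.8, -0.4, -1.1]
grip_width: 0.27
grip_force: 50.4
```

```bash
cat > f.py <<'E'
from h import *
B=toolR(177.5,-35); n=-B[:,2]; red=np.array([644.3,-7,73.5])
s=sense(); p=np.array(s['eef_pos']); print(s['time_s'],'F.n',np.array(s['force'])@n,s['force'],'gap',(p-red)@n-99.3,'lat',(B.T@(p+99.3*quat(s['ee_rot']).as_matrix()[:,2]-red))[:2],'torque',s['wrist_torque'])
E
python3 f.py
```

```text
18.525 F.n -0.41204255026959963 [-0.84279239 -0.36549966 -1.08141567] gap 12.90236091594386 lat [-0.7993445  -0.51614767] torque [ 0.04877854  0.37595093 -0.00419824]
```

Emit:
arm_command([
  [[0.1,0,0,0.06,0,0,0],[0.1,0,0,0.06,0,0,0],[0.1,0,0,0,0,0,0]],
])

```text
time_s: 18.9
eef_pos: [583.9, -4.9, 160.3]
ee_rot: [0.301, 0.021, 0.953, -0.006]
force: [-1.0, 0.0, -0.9]
grip_width: 0.273
grip_force: 50.4
```

```bash
python3 f.py
```

```text
18.9 F.n -0.18473813436448225 [-1.01915585  0.00580032 -0.93864217] gap 6.445093009732673 lat [-0.37476101 -0.46241012] torque [ 0.02306965  0.46105181 -0.02109753]
```

Emit:
arm_command([
  [[0.1,0,0,0.06,0,0,0],[0.1,0,0,0.06,0,0,0],[0.1,0,0,0,0,0,0],[0.1,0,0,0,0,0,0]],
])

```text
time_s: 19.4
eef_pos: [587.3, -5.1, 155.7]
ee_rot: [0.301, 0.021, 0.953, -0.006]
force: [0.6, -0.2, -1.5]
grip_width: 0.278
grip_force: 50.4
```

```bash
python3 f.py
```

```text
19.4 F.n -1.5755519831722997 [ 0.59102704 -0.16973185 -1.50476206] gap 0.7047866496606474 lat [-0.60248212 -0.50766952] torque [-0.00978277  0.38432035 -0.00646527]
```

Emit:
arm_command([
  [[0.1,0,0,0.03,0,0,0],[0.1,0,0,0.03,0,0,0],[0.1,0,0,0,0,0,0],[0.1,0,0,0,0,0,0]],
])

```text
time_s: 19.9
eef_pos: [589.1, -5.1, 153.3]
ee_rot: [0.301, 0.021, 0.953, -0.006]
force: [-1.7, 0.5, 0.7]
grip_width: 0.278
grip_force: 50.5
```

```bash
python3 f.py
```

```text
19.9 F.n 1.5308858724457015 [-1.68878508  0.45450807  0.67361014] gap -2.245526311332128 lat [-0.70215026 -0.48877554] torque [0.05950653 0.41007232 0.02786441]
```

Emit:
arm_command([
  [[0.1,0,0,0.03,0,0,0],[0.1,0,0,0.03,0,0,0],[0.1,0,0,0,0,0,0],[0.1,0,0,0,0,0,0]],
])

```text
time_s: 20.4
eef_pos: [590.8, -5.2, 150.9]
ee_rot: [0.301, 0.021, 0.953, -0.006]
force: [-2.9, -0.8, 3.1]
grip_width: 0.272
grip_force: 50.8
```

```bash
python3 f.py
```

```text
20.4 F.n 4.118720032029003 [-2.85830252 -0.80470718  3.05310655] gap -5.252460043552645 lat [-0.72044176 -0.49986671] torque [0.05962855 0.4365374  0.01293031]
```

Emit:
arm_command([
  [[0.1,0,0,0,0,0,0],[0.1,0,0,0,0,0,0],[0.1,0,0,0,0,0,0]],
])

```text
time_s: 20.78
eef_pos: [590.8, -5.2, 150.8]
ee_rot: [0.301, 0.021, 0.953, -0.006]
force: [-1.9, 0.8, 3.0]
grip_width: 0.273
grip_force: 50.8
```

```bash
python3 - <<'E'
from h import *
B=toolR(177.5,-35); n=-B[:,2]; F=[]
for i in range(12):
    a=capture('wrist' if i%2 else 'scene'); F.append(np.array(sense()['force'])@n)
    if i%2==0: sc=a
print(np.mean(F),np.std(F)/12**.5)
s=sense(); H,S,V=cv2.split(cv2.cvtColor(a,cv2.COLOR_RGB2HSV))
nn,l,st,c=cv2.connectedComponentsWithStats((((H<8)|(H>172))&(S>110)&(V>60)).astype(np.uint8))
for i in range(1,nn):
    if 30<st[i,4]<3000: print('red',st[i],c[i])
print(proj('wrist',[644.3,-7,73.5],s))
save('w6',np.vstack([cv2.resize(a[100:310,200:360],(400,525))]).copy() if 0 else np.hstack([cv2.resize(a[100:310,195:355],(400,525)),cv2.resize(sc[200:305,225:305],(400,525))]))
E
```

```text
3.452027863238399 0.1640800151281317
red [ 55   0  22  15 237] [66.89451477  5.86919831]
red [268 207  19  13 160] [277.2875 212.05  ]
[[277.33621068 215.73837766]]
```

View pics/w6.png

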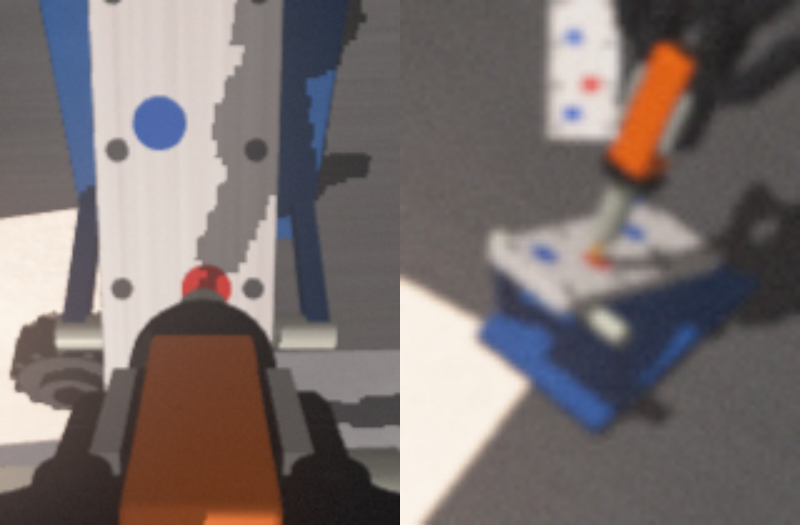

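The left view shows the tip on the red spot (207,288). The right view shows it on the spot (597,260), square to the plate, with the plate resting on the bar. The average force is about 4 N, so the tip is roughly half way in.

```bash
python3 -c "
from rig import *
print(finish_job())"
```

```text
the job is handed in; nothing more can be done
None
```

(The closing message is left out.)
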